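Feel along a model wing's leading edge to the filler patch

ROBOT

A 6-joint arm with a two-finger parallel gripper is mounted at the origin on the work surface. World frame = base frame: x ahead of the robot, y to its left, z up, the work surface at z = 0. Lengths are in m, angles in rad, forces in N, time in s.
With the tool pointing down it reaches from about 0.325 to 0.775 m from the base axis. Payload 5.5 kg.
Tool frame: the origin (TCP) lies between the finger pads, 19 mm behind the fingertips; this is the grasp point; z points along the fingers, y is the line along which they close (so a half turn about z gives the same grasp; the last joint's range is limited). The gripper opens to 88 mm and grips with 3 to 60 N. Pads are 20 mm wide; open, the fingers measure 115 mm over their backs; the gripper's body (75 mm by 178 mm) begins 61 mm behind the grasp point.
Start: joints at [1.189, 0.091, 1.231, -0, 1.82, -0.057], TCP at [0.191, 0.569, 0.241] pointing down, gripper open.
Joint ranges: [-2.87, 2.87], [-0.86, 2.18], [0.17, 2.46], [-1.51, 4.65], [0.06, 2.69], [-2.65, 2.65]. Speed limits (rad/s): [2.57, 2.57, 3.01, 3.14, 3.14, 3.14].

INTERFACE

Orientations are given as a unit quaternion [w, x, y, z].
In Python, from rig import env gives the robot as it stands.
- The arm moves only by the tool drive_tool, never from a script. Its argument "deltas" is one flat list of numbers, 4 for each row, row after row: the shift along the tool's x, y, z as a fraction of full scale, then the turn about the tool's z as a fraction of full scale. A call has 1 to 10 rows; each row is the pose to reach, as a shift and turn from the pose commanded when the call began, along the tool's axes at that moment; what a row does not reach only later rows make up. Full scale, the value 1, is 0.12 m for a shift and 120 degrees for a turn. A row lasts 1/10 s, in which the tool goes at most 50 mm and 8.59 degrees, less where a joint would pass 70% of its speed; a pose out of reach is approached as far as the arm can. A call with a number of a shift or a turn outside -1 to 1 is refused whole. A call with a gripper value outside its range is refused whole. "fingers" is the closure, from 0 (fully open) to 1 (shut), set as the call begins (left out, the last holds). The fingers move at their own pace and stop on an object; "newtons" is the grip in N (left out, the last holds). Time passes only in rows, so rows that repeat a pose let the fingers close. It gives the time, the measured TCP pose, the force, the opening and the grip force at its end, in the units of the state.
- env.get_obs(): the state, without advancing time (a new reading comes with each control period).
- env.capture(name): name is "side" or "top"; returns (picture, depth): 420x560x3 uint8, red, green, blue; 420x560 float32, m along the optical axis (not along the pixel's ray), 0 where there is no reading.
- env.camera_info(name): a dict with "fx", "fy", "cx", "cy" (pixels), "D" ([k1, k2, p1, p2, k3] as OpenCV has them; the pictures are not rectified), "eye" and "rotation" of the camera in the world. Camera axes: x right, y down, z forward; pixel columns grow to the right and rows downward; lengths in m; the calibration is good to about 2 mm. A picture is of the moment at which its call begins. camera_info takes no time and is no camera call.
- env.job_done(): hands the job in; it is judged then, once.
The state is a dict: "t": time; "joint_positions": joint angles; "dq": joint speeds; "joint_torque": joint torques, N m; "eef_pos": TCP position; "tcp_rot": TCP orientation; "contact_force": force on the tool from outside, world axes, zero at the start; "wrist_torque": the same for the moment, N m; "width": finger opening in m; "finger_force": force on a finger pad.
Only numpy, scipy, OpenCV 4.12 (cv2) and the standard library are available. Lean on these libraries where they do the work, as an engineer would, in place of code of your own. Each camera call takes 0.05 s, during which the arm holds its last target. There are 200 camera calls.

TASK

A model aeroplane's wing stands nose-up in its foam-lined cradle: touch its upper (leading) edge at the wide root end and run your fingertips along the edge towards the blue tip, in light contact, until they rest on the pink filler patch, and do not go on past it. Finish there with the fingertips still resting lightly on the patch, to show where it must be sanded. Do not press the wing hard into its foam or lift it, and leave the filler tub, glue bottle and sanding block where they are.

Things in the scene. Friction and masses are not known exactly. Their poses are not given: they have to be found in the camera images.
- edge: Leading edge: round brown rod along the wing's top, 14 mm diameter, 342 mm long. Origin on its topmost line at the root end (wide end: dark rib, two short pins), about 214 mm above the bench. y: along the topmost line from root to blue tip, sloping down 0.117 rad; x level, z up. The fingertips' place along it is the TCP's y here: keep the tool about upright over the edge, fingers closed.
- patch: Filler patch: pink smooth bulge round the leading edge, 36 mm long, 2 mm proud with ramped ends, 210 to 290 mm from the root end, stuck fast. Origin on its topmost line at mid length; axes as edge. The fingertips are on it when they touch it with the TCP within 18 mm of its origin along y.
- cradle: Fixed cradle: plywood base 150 x 320 x 18 mm with two forks 106 mm high, lined with dark foam, that hold the wing's trailing edge. Origin under the base's centre, on the bench; y along the wing, root to tip; z up.
- filler_tub: Loose white round tub with a grey lid, 60 mm in diameter, 55 mm high, 150 g, on the bench; origin under its centre. Leave it alone.
- glue_bottle: Loose white glue bottle with a black cap, 38 mm in diameter, 115 mm high, 80 g, on the bench; origin under its centre. Leave it alone.
- sanding_block: Loose cork sanding block 115 x 60 x 32 mm with brown abrasive below, 120 g, on the bench; origin under its centre. Leave it alone.
- wing: Pale balsa wing, 340 mm span, up to 30 mm thick, 170 mm deep at the root and 130 at the tip; it carries edge and patch. Origin: trailing edge at mid span, 44 mm above the bench; y root to tip, z up. It moves only up and down on soft foam, 0.7 N per mm, and springs back. Light contact: 2 to 5 N, 3 to 7 mm down; over 14 mm from rest is too hard.

How it is judged:
By the outcome, as a careful person would: the job done as asked, in the order asked, and still so for the second after the job is handed in, while the arm keeps its last pose, push and grip.
It also fails if it takes over 42 s, if anything falls off the work surface, if the arm or the gripper's body presses on something with over 40 N, if the wrist force passes 120 N, or if a joint passes its speed limit or range.

## Working session

There is one attempt and no reset: what is moved stays moved. The work goes in short steps, Python scripts to look and compute and a tool call to move; the robot and the scene stay as the last step left them, time stands still between calls to the robot, and variables do not carry over. Pictures are saved under pics/ and viewed, at most 10 in all, crops included, and the job is handed in when it is done.

Besides the shell and the picture viewer there is one more tool, called after ">>>" by a JSON object that holds its "name" and its "arguments", one argument or row to a line. drive_tool: Moves the arm, as the interface text tells. Its arguments: {"type":"object","properties":{"deltas":{"type":"array","items":{"type":"number","minimum":-1,"maximum":1}},"fingers":{"type":"number"},"newtons":{"type":"number"}},"required":["deltas"]}

```bash
mkdir -p pics
python3 - <<'E'
from rig import env
import cv2,numpy as np
o=env.get_obs();print(o)
for n in("top","side"):
    p,d=env.capture(n);np.savez(f"{n}0.npz",p=p,d=d);cv2.imwrite(f"pics/{n}0.png",p[:,:,::-1]);print(n,env.camera_info(n))
E
```

```text
{'t': 0.0, 'joint_positions': array([ 1.18929811e+00,  9.18437061e-02,  1.23189176e+00,  2.89633328e-05,
        1.81979752e+00, -5.67234228e-02]), 'dq': array([-0.00125035,  0.00065658,  0.00111502,  0.00246965,  0.00057215,
       -0.00087948]), 'joint_torque': array([ 1.11471018e-03, -4.46450651e+01, -4.06438780e+01,  6.99170306e-02,
        2.93188181e-02, -1.64264497e-04]), 'eef_pos': array([0.19136464, 0.56838526, 0.24021261]), 'tcp_rot': array([-2.24579710e-04,  1.61671067e-01,  9.86844225e-01, -9.43918284e-04]), 'contact_force': array([-0.0582636 , -0.56760665,  0.44619493]), 'wrist_torque': array([ 0.04498841, -0.04480722, -0.03082073]), 'finger_force': 0.0, 'width': 0.08737685867774021}
top {'fx': 544.3056795525964, 'fy': 544.3056795525964, 'cx': 271.0353603744406, 'cy': 208.08960823123257, 'D': array([-0.02846445,  0.        ,  0.        ,  0.        ,  0.        ]), 'eye': array([0.46679941, 0.0215375 , 1.08428594]), 'rotation': array([ 0.05418438, -0.70039301,  0.71064567, -0.03868348])}
side {'fx': 518.3531767840053, 'fy': 518.3531767840053, 'cx': 276.3591859234943, 'cy': 204.28215027614533, 'D': array([0.04511262, 0.        , 0.        , 0.        , 0.        ]), 'eye': array([0.54575976, 0.75677754, 0.58438235]), 'rotation': array([ 0.01579995, -0.03611987,  0.87048284, -0.49061731])}
```

View pics/top0.png

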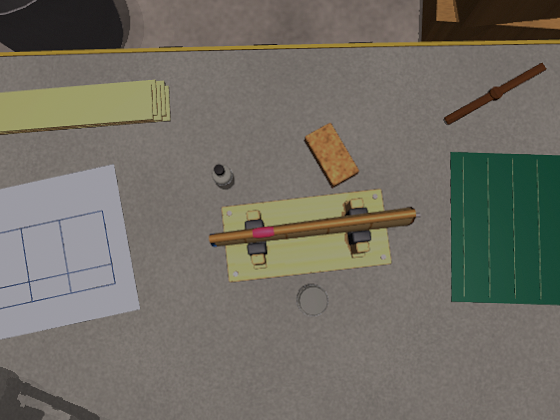

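View pics/side0.png

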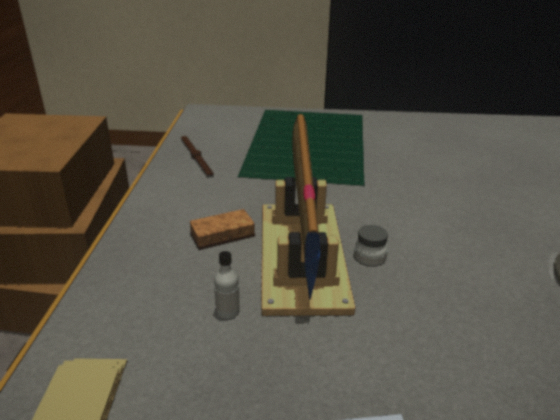

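The top view shows the wing running from its root at about (414,215) to its tip at (212,239), with the pink patch at about (263,231). The bottle is at (222,175), the block at (331,155) and the tub at (313,300). The side view shows the blue tip towards that camera at (312,270), with the patch at (309,191).

```bash
cat > h.py <<'E'
import numpy as np,cv2
from rig import env
from scipy.spatial.transform import Rotation as R
def cam(n):
    c=env.camera_info(n);K=np.array([[c['fx'],0,c['cx']],[0,c['fy'],c['cy']],[0,0,1]])
    return K,c['D'],c['eye'],R.from_quat(np.roll(c['rotation'],-1)).as_matrix()
def rays(n,uv):
    K,D,e,M=cam(n);q=cv2.undistortPoints(np.float64(uv).reshape(-1,1,2),K,D)[:,0]
    return e,np.c_[q,np.ones(len(q))]@M.T
def pts(n,uv,d):
    e,r=rays(n,uv);return e+r*np.asarray(d)[:,None]
def onz(n,uv,z):
    e,r=rays(n,uv);return e+r*((z-e[2])/r[:,2])[:,None]
E
python3 - <<'E'
from h import *
np.set_printoptions(precision=4,suppress=True)
for n in("top","side"):
    f=np.load(n+"0.npz");p,d=f['p'],f['d'];h=cv2.cvtColor(p,cv2.COLOR_RGB2HSV)
    m=(h[:,:,0]>160)&(h[:,:,0]<178)&(h[:,:,1]>120)&(h[:,:,2]>80)
    k,l,s,c=cv2.connectedComponentsWithStats(m.astype(np.uint8));i=1+s[1:,4].argmax();print(n,s[i],c[i])
    v,u=np.nonzero((l==i)&(d>0));P=pts(n,np.c_[u,v],d[v,u]);print("pink",np.median(P,0),P.min(0),P.max(0))
f=np.load("top0.npz");d=f['d'];v,u=np.mgrid[190:260,195:435];v=v.ravel();u=u.ravel()
P=pts("top",np.c_[u,v],d[v,u]);k=(P[:,2]>.155)&(P[:,2]<.24);P=P[k];u=u[k]
print(len(P),"z range",P[:,2].min(),P[:,2].max())
for a in range(205,425,20):
    Q=P[(u>=a)&(u<a+20)]
    if len(Q): print(a,Q.mean(0),Q[:,2].max(),np.ptp(Q[:,0]))
c=P.mean(0);w=np.linalg.svd(P-c,full_matrices=0)[2][0];w*=np.sign(w[1]);s=(P-c)@w
print(c,w,c+w*s.min(),c+w*s.max(),np.ptp(s),"horizontal yaw",np.arctan2(w[1],w[0]),"slope",np.arcsin(w[2]))
E
```

```text
top [253 227  21  11 198] [262.6919 231.8434]
pink [0.5461 0.0545 0.1845] [0.538  0.0377 0.1069] [0.5621 0.0717 0.1903]
side [304 185  11  14 121] [308.843  191.6529]
pink [0.5472 0.0566 0.1843] [0.5387 0.0372 0.1781] [0.5548 0.0692 0.1883]
3067 z range 0.1550604965472846 0.21470583077074168
205 [0.5372 0.1327 0.1707] 0.18065844532717978 0.02015998502788474
225 [0.5399 0.1027 0.1733] 0.1828206038131147 0.021888030838319472
245 [0.5427 0.0687 0.1775] 0.1883380765330961 0.024091684832501015
265 [0.546  0.0351 0.1807] 0.19178601605045753 0.024520791813538056
285 [0.5491 0.002  0.1825] 0.19581071060839206 0.02615604499566193
305 [ 0.5522 -0.0311  0.1859] 0.1979415364672198 0.026687106775071356
325 [ 0.5553 -0.064   0.1889] 0.20159261402254824 0.028082226631024665
345 [ 0.5585 -0.0966  0.1926] 0.20603124135461737 0.02738603686931007
365 [ 0.5617 -0.1289  0.1956] 0.20968085788148205 0.02999825995076333
385 [ 0.5647 -0.1611  0.1989] 0.21311987708972313 0.029795997895834758
405 [ 0.5678 -0.1867  0.1995] 0.21470583077074168 0.028811401186252694
[ 0.5532 -0.0398  0.187 ] [-0.0948  0.9912 -0.0924] [ 0.5691 -0.2066  0.2026] [0.5354 0.1468 0.1696] 0.3564582830408548 horizontal yaw 1.6661229805099982 slope -0.09254789673770863
```

The measurements agree with the sizes given:
- **Edge:** x ≈ 0.546 − 0.0956(y − 0.054), with the root end near y ≈ −0.192 and a top height of about 0.214.
- **Patch:** y ≈ 0.054, about 248 mm from the root.

Next I'll raise the tool, close the fingers, turn 66° so tool x lies along the edge, and travel to the root.

>>> {"name": "drive_tool", "arguments": {
  "deltas": [-0.1, -0.1, -0.1, 0.055, -0.2, -0.2, -0.2, 0.11, -0.3, -0.3, -0.3, 0.165, -0.4, -0.4, -0.4, 0.22, -0.5, -0.5, -0.42, 0.275, -0.6, -0.6, -0.42, 0.33, -0.7, -0.7, -0.42, 0.385, -0.8, -0.8, -0.42, 0.44, -0.9, -0.9, -0.42, 0.495, -1, -1, -0.42, 0.55],
  "fingers": 1,
  "newtons": 10
}}

```text
t: 1.1
eef_pos: [0.2671, 0.4159, 0.2912]
tcp_rot: [0.0, 0.675, 0.738, -0.0]
contact_force: [0.9, -0.1, -1.2]
width: 0.0112
finger_force: 0.0
```

>>> {"name": "drive_tool", "arguments": {
  "deltas": [-0.25, 0.12, 0, 0, -0.5, 0.25, 0, 0, -0.75, 0.38, 0, 0, -1, 0.5, 0, 0]
}}

```text
t: 1.5
eef_pos: [0.3383, 0.3016, 0.2913]
tcp_rot: [-0.0, 0.673, 0.74, -0.0]
contact_force: [1.1, 0.8, -1.3]
width: 0.0006
finger_force: 0.0
```

>>> {"name": "drive_tool", "arguments": {
  "deltas": [-0.25, 0.12, 0, 0, -0.5, 0.25, 0, 0, -0.75, 0.38, 0, 0, -1, 0.5, 0, 0]
}}

```text
t: 1.9
eef_pos: [0.4094, 0.1876, 0.2913]
tcp_rot: [-0.0, 0.673, 0.74, -0.0]
contact_force: [-0.1, 0.4, 0.4]
width: 0.0007
finger_force: 0.0
```

>>> {"name": "drive_tool", "arguments": {
  "deltas": [-0.25, 0.12, 0, 0, -0.5, 0.25, 0, 0, -0.75, 0.38, 0, 0, -1, 0.5, 0, 0]
}}

```text
t: 2.3
eef_pos: [0.4804, 0.0738, 0.2913]
tcp_rot: [-0.0, 0.673, 0.74, -0.0]
contact_force: [-0.4, 0.5, 0.7]
width: 0.0004
finger_force: 0.0
```

>>> {"name": "drive_tool", "arguments": {
  "deltas": [-0.25, 0.12, 0, 0, -0.5, 0.25, 0, 0, -0.75, 0.38, 0, 0, -1, 0.5, 0, 0]
}}

```text
t: 2.7
eef_pos: [0.5515, -0.04, 0.2911]
tcp_rot: [-0.0, 0.673, 0.74, -0.0]
contact_force: [-0.3, 0.1, -0.4]
width: 0.0007
finger_force: 0.0
```

>>> {"name": "drive_tool", "arguments": {
  "deltas": [-0.25, 0, 0, 0, -0.5, 0, 0, 0, -0.75, 0, 0, 0, -1, 0, 0, 0, -1, 0, 0, 0]
}}

```text
t: 3.2
eef_pos: [0.5619, -0.1613, 0.2903]
tcp_rot: [-0.001, 0.675, 0.738, -0.001]
contact_force: [-0.9, 0.4, 0.1]
width: 0.0005
finger_force: 0.0
```

>>> {"name": "drive_tool", "arguments": {
  "deltas": [-0.1, 0.02, 0.12, 0, -0.18, 0.04, 0.24, 0, -0.18, 0.04, 0.34, 0, -0.18, 0.04, 0.38, 0, -0.18, 0.04, 0.38, 0, -0.18, 0.04, 0.38, 0]
}}

```text
t: 3.8
eef_pos: [0.5691, -0.1787, 0.2465]
tcp_rot: [0.0, 0.673, 0.74, 0.0]
contact_force: [-1.0, -0.5, 0.2]
width: 0.0006
finger_force: 0.0
```

Run:
```python
from h import *
o=env.get_obs();print(o['t'],o['eef_pos'],o['contact_force'])
ims=[]
for n,(a,b,c,d) in(("top",(140,290,340,480)),("side",(70,220,230,370))):
    p,_=env.capture(n);ims.append(cv2.resize(p[a:b,c:d,::-1],(400,430)))
cv2.imwrite("pics/a.png",np.hstack(ims))
```

```text
3.8 [ 0.5690774  -0.17865962  0.24653819] [-0.9689456  -0.48397407  0.20213164]
```

View pics/a.png

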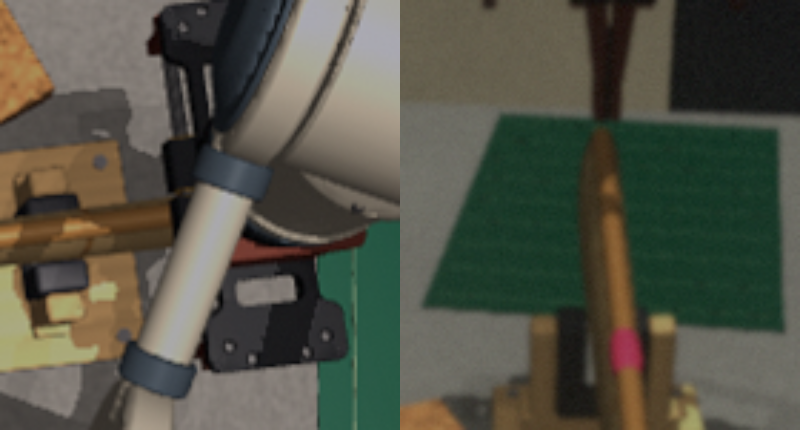

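The side crop shows the closed fingertips at about (607,115), directly above the root end of the rod at about (603,130). The alignment is good, so I'll descend gently.

>>> {"name": "drive_tool", "arguments": {
  "deltas": [-0.02, 0.01, 0.03, 0, -0.04, 0.01, 0.06, 0, -0.04, 0.01, 0.09, 0, -0.04, 0.01, 0.11, 0, -0.04, 0.01, 0.11, 0]
}}

```text
t: 4.4
eef_pos: [0.5705, -0.1839, 0.2323]
tcp_rot: [-0.0, 0.673, 0.74, -0.0]
contact_force: [0.4, -0.8, 1.4]
width: 0.0006
finger_force: 0.2
```

>>> {"name": "drive_tool", "arguments": {
  "deltas": [0, 0, 0.01, 0, 0, 0, 0.02, 0, 0, 0, 0.03, 0, 0, 0, 0.03, 0]
}}

```text
t: 4.8
eef_pos: [0.5706, -0.184, 0.2296]
tcp_rot: [0.0, 0.673, 0.74, -0.0]
contact_force: [-0.9, -0.7, 2.3]
width: 0.0006
finger_force: 1.1
```

>>> {"name": "drive_tool", "arguments": {
  "deltas": [0, 0, 0, 0, 0, 0, 0, 0]
}}

```text
t: 5.0
eef_pos: [0.5707, -0.1839, 0.2296]
tcp_rot: [0.0, 0.673, 0.74, 0.0]
contact_force: [-1.2, -0.2, 1.7]
width: 0.0004
finger_force: 1.1
```

>>> {"name": "drive_tool", "arguments": {
  "deltas": [0, 0, 0.01, 0, 0, 0, 0.015, 0, 0, 0, 0.015, 0]
}}

```text
t: 5.3
eef_pos: [0.5707, -0.1839, 0.2277]
tcp_rot: [0.0, 0.673, 0.74, 0.0]
contact_force: [-1.1, -1.5, 3.3]
width: 0.0007
finger_force: 1.7
```

>>> {"name": "drive_tool", "arguments": {
  "deltas": [0.04, 0, 0.005, 0, 0.08, 0, 0.009, 0, 0.12, 0, 0.014, 0, 0.16, 0, 0.019, 0, 0.2, 0, 0.023, 0, 0.24, 0, 0.028, 0, 0.28, 0, 0.033, 0, 0.32, 0, 0.038, 0, 0.36, 0, 0.042, 0, 0.4, 0, 0.047, 0]
}}

```text
t: 6.3
eef_pos: [0.5661, -0.1357, 0.2219]
tcp_rot: [0.0, 0.673, 0.74, -0.0]
contact_force: [0.0, -2.2, 3.7]
width: 0.0005
finger_force: 1.6
```

>>> {"name": "drive_tool", "arguments": {
  "deltas": [0.04, 0, 0.005, 0, 0.08, 0, 0.009, 0, 0.12, 0, 0.014, 0, 0.16, 0, 0.019, 0, 0.2, 0, 0.023, 0, 0.24, 0, 0.028, 0, 0.28, 0, 0.033, 0, 0.32, 0, 0.038, 0, 0.36, 0, 0.042, 0, 0.4, 0, 0.047, 0]
}}

```text
t: 7.3
eef_pos: [0.5616, -0.0879, 0.2162]
tcp_rot: [-0.0, 0.673, 0.74, -0.0]
contact_force: [0.5, -1.9, 3.3]
width: 0.0005
finger_force: 1.6
```

>>> {"name": "drive_tool", "arguments": {
  "deltas": [0.04, 0, 0.005, 0, 0.08, 0, 0.009, 0, 0.12, 0, 0.014, 0, 0.16, 0, 0.019, 0, 0.2, 0, 0.023, 0, 0.24, 0, 0.028, 0, 0.28, 0, 0.033, 0, 0.32, 0, 0.038, 0, 0.36, 0, 0.042, 0, 0.4, 0, 0.047, 0]
}}

```text
t: 8.3
eef_pos: [0.5571, -0.0402, 0.2106]
tcp_rot: [0.0, 0.673, 0.74, -0.0]
contact_force: [0.7, -2.6, 3.9]
width: 0.0003
finger_force: 1.6
```

>>> {"name": "drive_tool", "arguments": {
  "deltas": [0.04, 0, 0.005, 0, 0.08, 0, 0.009, 0, 0.12, 0, 0.014, 0, 0.16, 0, 0.019, 0, 0.2, 0, 0.023, 0, 0.24, 0, 0.028, 0, 0.28, 0, 0.033, 0, 0.32, 0, 0.038, 0, 0.36, 0, 0.042, 0, 0.4, 0, 0.047, 0]
}}

```text
t: 9.3
eef_pos: [0.5526, 0.0077, 0.2049]
tcp_rot: [-0.0, 0.673, 0.74, -0.0]
contact_force: [0.0, -2.7, 3.6]
width: 0.0003
finger_force: 1.6
```

Run:
```python
from h import *
p,d=env.capture("side");h=cv2.cvtColor(p,cv2.COLOR_RGB2HSV)
m=(h[:,:,0]>160)&(h[:,:,0]<178)&(h[:,:,1]>120)&(h[:,:,2]>80)
v,u=np.nonzero(m&(d>0));P=pts("side",np.c_[u,v],d[v,u]);print(len(P),np.median(P,0),P.min(0),P.max(0))
cv2.imwrite("pics/b.png",cv2.resize(p[100:280,200:420,::-1],None,fx=3,fy=3))
```

```text
95 [0.54798174 0.05641828 0.17979869] [0.5400705  0.03810477 0.1746383 ] [0.55458459 0.06984829 0.18245931]
```

View pics/b.png

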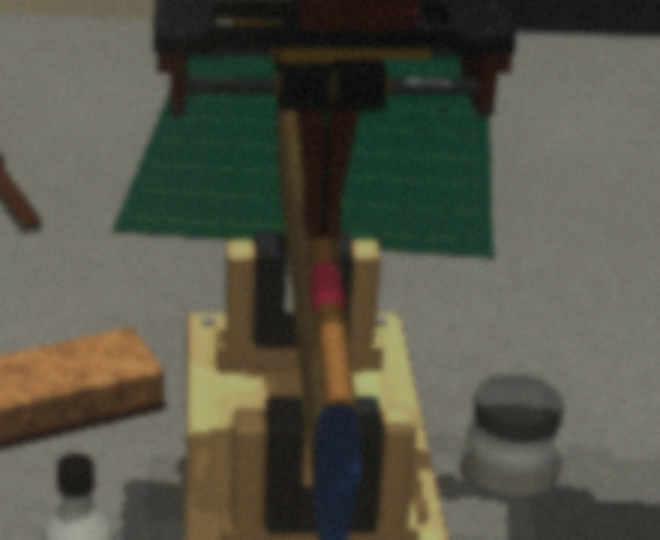

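The side crop shows the fingertips centred on the rod just above the pink patch, which is at about (327,285) in the crop. Its centre is at y ≈ 0.054, so about 49 mm remain.

>>> {"name": "drive_tool", "arguments": {
  "deltas": [0.045, 0, 0.005, 0, 0.09, 0, 0.01, 0, 0.135, 0, 0.015, 0, 0.18, 0, 0.021, 0, 0.22, 0, 0.025, 0, 0.26, 0, 0.028, 0, 0.3, 0, 0.031, 0, 0.34, 0, 0.035, 0, 0.38, 0, 0.039, 0, 0.41, 0, 0.041, 0]
}}

```text
t: 10.35
eef_pos: [0.548, 0.0566, 0.2002]
tcp_rot: [0.0, 0.673, 0.74, 0.0]
contact_force: [0.6, -2.8, 4.1]
width: -0.0
finger_force: 1.9
```

>>> {"name": "drive_tool", "arguments": {
  "deltas": [0, 0, 0, 0, 0, 0, 0, 0, 0, 0, 0, 0]
}}

```text
t: 10.65
eef_pos: [0.5479, 0.0569, 0.2001]
tcp_rot: [-0.001, 0.673, 0.74, 0.001]
contact_force: [-0.3, 2.6, 3.7]
width: 0.0003
finger_force: 2.2
```

Run:
```python
from h import *
p,d=env.capture("side");h=cv2.cvtColor(p,cv2.COLOR_RGB2HSV)
m=(h[:,:,0]>160)&(h[:,:,0]<178)&(h[:,:,1]>120)&(h[:,:,2]>80)
v,u=np.nonzero(m&(d>0));P=pts("side",np.c_[u,v],d[v,u]);print(len(P),np.median(P,0),P.min(0),P.max(0))
cv2.imwrite("pics/c.png",cv2.resize(p[100:280,200:420,::-1],None,fx=3,fy=3))
```

```text
20 [0.547063   0.06608249 0.17679647] [0.54010876 0.06133797 0.17473967] [0.55247903 0.06820301 0.17871308]
```

View pics/c.png

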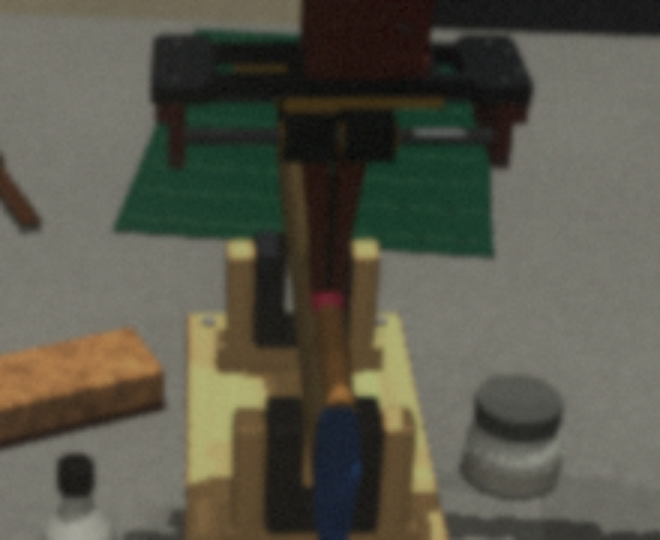

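The fingertips rest on the patch, with a strip of pink still showing ahead of them at about (328,299). The vertical force is about 3.7 N and the other items haven't moved, so I'm handing in.

```bash
python3 -c "
from rig import env
print(env.job_done())"
```

```text
the job is handed in; nothing more can be done
None
```

I ran the fingertips along the leading edge from the root and stopped on the pink patch, with TCP y within about 3 mm of its centre and roughly 3.7 N of contact; the job is handed in, at about 11 s on the robot's clock, but no verdict came back.

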